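# Draw up the turnbuckle of the last cramp

### The job

Of the two turnbuckle cramps on the bench, tighten the one that has the shoe last lying in it: swing the ball-ended bar of its turnbuckle up and over to the other side, towards the last, as far as it goes, so that both jaws draw in and grip the last. Leave the last where it lies between the jaws, and leave the empty cramp's turnbuckle alone.

Things in the scene. Friction and masses are not known exactly. Their poses are not given: they have to be found in the camera images.
- cramp: Fixed cramp holding the shoe last: plywood board 285x160x12 mm, two jaws up to 82 mm high, 108-142 mm either way from the middle. Origin: middle of the underside, on the bench; x along the board, away from the robot, y left, z up. Left of the last a turnbuckle (open dark steel body, 100x36 mm) lies along x, axis at y +45, z 62 mm. At x 0 it carries a bar, 10 mm thick, square to its axis.
- turnbuckle (a joint): Its body's turn, rad. 0: slack, bar leaning 0.75 left of upright (cramp +y, away from the last); grows as it swings over to the right; 1.5: stop. The bar ends in a black 22 mm ball, centred 100 mm from the axis: y 45+100 sin(0.75-angle), z 62+100 cos(0.75-angle) mm in the cramp frame. Each jaw draws in 5 mm/rad, gripping from about 1.37. Takes 4-6 N at the bar, 12 at the end; stays where left.
- last_mid (a point): Middle of the light grey shoe last (222 mm long, 67 wide, 85 high, about 0.55 kg), 42 mm above its sole. It lies loose on the board, sole down, lengthwise between the jaws, its middle near y -35 mm of the cramp. The point's y axis runs along the last, z up.
- spare_turnbuckle (a joint): Turn of the empty cramp's turnbuckle, rad, same meaning. That cramp is alike in shape and size, stands about 0.3 m to the left or right of the other and has nothing between its jaws. To be left alone.

How it is judged:
By the outcome, as a careful person would: the job done as asked, in the order asked, and still so for the second after the job is handed in, with the robot touching nothing.
It also fails if it takes over 32 s, if anything falls off the work surface, if the arm or the gripper's body presses on something with over 40 N, if the wrist force passes 120 N, or if a joint passes its speed limit or range.

### The arm

A 7-joint arm with a two-finger parallel gripper is mounted at the origin on a cart in front of the work surface, level with it; the furniture and walls round the work are solid. World frame = base frame: x ahead of the robot, y to its left, z up, the work surface at z = 0. Lengths are in m, angles in rad, forces in N, time in s.
With the tool pointing down it reaches from about 0.35 to 0.9 m from the base axis. Payload 19.9 kg.
Tool frame: the origin (TCP) lies at the very end of the fingers, on their centre line; the grasp point (between the pads) lies 19 mm behind it; z points along the fingers, y is the line along which they close (so a half turn about z gives the same grasp; the last joint's range is limited). The gripper opens to 85 mm and grips with 20 to 120 N. Pads are 22 mm wide; open, the fingers measure 114 mm over their backs; the gripper's body (76 mm by 85 mm) begins 54 mm behind the grasp point. The pads swing forward as they close: fully open they stand 13 mm farther back than shut.
Start: joints at [1.137, 0.417, -0.01, 1.614, 0.005, 1.111, -0.053], TCP at [0.239, -0.578, 0.231] pointing down, gripper open.
Joint ranges: [-2.81, 2.81], [-0.39, 2.02], [-1.27, 1.25], [0.06, 2.57], [-1.19, 4.33], [0.19, 2], [-2.82, 2.82]. Speed limits (rad/s): [1.89, 1.89, 2.39, 2.39, 3.01, 3.01, 3.01].

### API

Orientations are given as a rotation vector (axis times angle).
In Python, from station import ctrl, camera, order, nets gives the robot as it stands.
- The arm moves only by the tool move_arm, never from a script. Its argument "targets" is a list of rows, each a list of 7 numbers: the shift along the tool's x, y, z in mm, then the turn, a rotation vector about the tool's x, y, z in degrees, then the closure, from -1 (fully open) to 1 (shut). A call has 1 to 20 rows; each row is the pose to reach, as a shift and turn from the pose commanded when the call began, along the tool's axes at that moment; what a row does not reach only later rows make up. A row lasts 1/12 s, in which the tool goes at most 41.7 mm and 7.16 degrees, less where a joint would pass 70% of its speed; a pose out of reach is approached as far as the arm can. A call with a gripper value outside its range is refused whole. The fingers move at their own pace and stop on an object; the grip force is fixed at half the most. Time passes only in rows, so rows that repeat a pose let the fingers close. It gives the time, the measured TCP pose, the force, the opening and the grip force at its end, in the units of the state.
- ctrl.observe(): the state, without advancing time (a new reading comes with each control period).
- camera(name): name is "scene" or "side" or "wrist"; returns a dict with "image" (480x640x3 uint8, red, green, blue), "camera_matrix" (3x3 intrinsics, pixels), "dist_coeffs" ([k1, k2, p1, p2, k3] as OpenCV has them; the pictures are not rectified), "R" (3x3) and "t" (3): a world point X has camera coordinates R X + t; the wrist camera has in their place "hand_eye" (4x4, takes a point from camera to tool coordinates, whose origin is the TCP and whose axes are the flange's). Camera axes: x right, y down, z forward; pixel columns grow to the right and rows downward; lengths in m; the calibration is good to about 2 mm. A picture is of the moment at which its call begins: read the wrist's pose just before it. There is no depth.
- order.sign_off(): hands the job in; it is judged then, once.
Trained networks look in a picture, given as the dict that the camera call returned (one of the last four; its "shot" number tells which), for a name from the list of things; names that differ only in an ending like _2 or _b are one class to them, and where a whole thing is asked for, a point or a joint stands for the part that bears it (a point fixed in the world has none). Each returns a list of dicts, best first, with "score" (0 to 1); they miss things now and then, are a little off and sometimes report something else, mostly with a low value. They report only what shows in the picture. A call takes as long as a camera call.
- nets.spot_in(picture, thing): "centre" ([x, y, z] in m, in the coordinates of the camera as it stood for that picture, good to about 4 mm: the middle of the surface that is visible of it).
The state is a dict: "time": time; "joints": joint angles; "dq": joint speeds; "joint_torque": joint torques, N m; "position": TCP position; "tcp_rot": TCP orientation; "contact_force": force on the tool from outside, world axes, zero at the start; "ft_torque": the same for the moment, N m; "width": opening from 0.0 (shut) to 1.0 (fully open); "gripper_force": force on a finger pad.
Only numpy, scipy, OpenCV 4.12 (cv2) and the standard library are available. Lean on these libraries where they do the work, as an engineer would, in place of code of your own. Each camera call takes 0.05 s, during which the arm holds its last target. There are 200 camera calls.

## Working session

There is one attempt and no reset: what is moved stays moved. The work goes in short steps, Python scripts to look and compute and a tool call to move; the robot and the scene stay as the last step left them, time stands still between calls to the robot, and variables do not carry over. Pictures are saved under pics/ and viewed, at most 10 in all, crops included, and the job is handed in when it is done.

Besides the shell and the picture viewer there is one more tool, called as a command line: name --pt "numbers of a row" for each row, then --argument value for the rest. move_arm: Moves the arm, as the interface text tells. Its arguments: {"type":"object","properties":{"targets":{"type":"array","items":{"type":"array","items":{"type":"number"}}}},"required":["targets"]}

```bash
ls; mkdir -p pics; cat > h.py <<'E'
import numpy as np, cv2
from scipy.spatial.transform import Rotation as Ro
from station import ctrl, camera, order, nets
def world(p,c): return p["R"].T@(np.array(c)-p["t"])
def save(p,n): cv2.imwrite("pics/"+n, p["image"][:,:,::-1])
E
python3 - <<'E'
from h import *
s=ctrl.observe(); print({k:np.round(v,3) for k,v in s.items()})
for n in("scene","side"):
    p=camera(n); save(p,n+"1.png")
    for t in("cramp","turnbuckle","last_mid"):
        for d in nets.spot_in(p,t): print(n,t,round(d["score"],2),world(p,d["centre"]).round(3))
E
```

```text
pics
{'time': np.float64(0.0), 'joints': array([ 1.137,  0.418, -0.01 ,  1.614,  0.005,  1.111, -0.053]), 'dq': array([ 0.   ,  0.001,  0.   , -0.   ,  0.   ,  0.001,  0.   ]), 'joint_torque': array([-2.0000e-03, -8.6446e+01,  6.7800e-01, -4.3492e+01,  1.9000e-02,
        7.0000e-03,  0.0000e+00]), 'position': array([ 0.239, -0.577,  0.231]), 'tcp_rot': array([-3.08 , -0.611,  0.   ]), 'contact_force': array([ 0.91 , -0.621,  0.086]), 'ft_torque': array([0.005, 0.034, 0.027]), 'gripper_force': np.float64(0.0), 'width': np.float64(1.003)}
scene cramp 0.76 [0.476 0.116 0.025]
scene turnbuckle 0.55 [0.503 0.148 0.076]
scene last_mid 0.92 [0.475 0.072 0.057]
side cramp 0.72 [0.498 0.138 0.017]
side turnbuckle 0.88 [0.505 0.157 0.065]
side last_mid 0.97 [0.467 0.072 0.065]
side last_mid 0.49 [ 0.492 -0.131  0.069]
```

View pics/scene1.png

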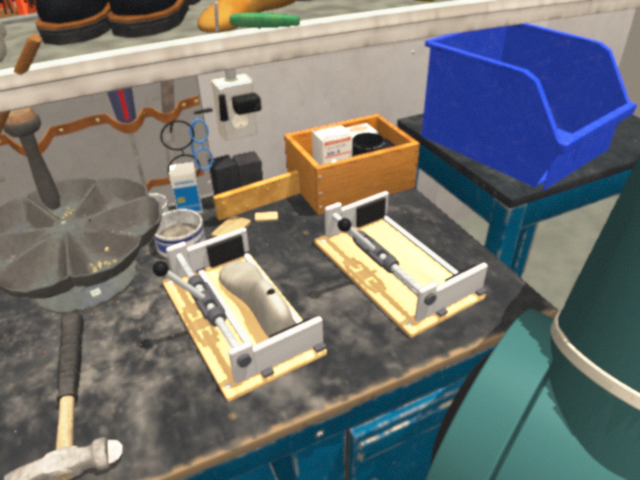

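View pics/side1.png

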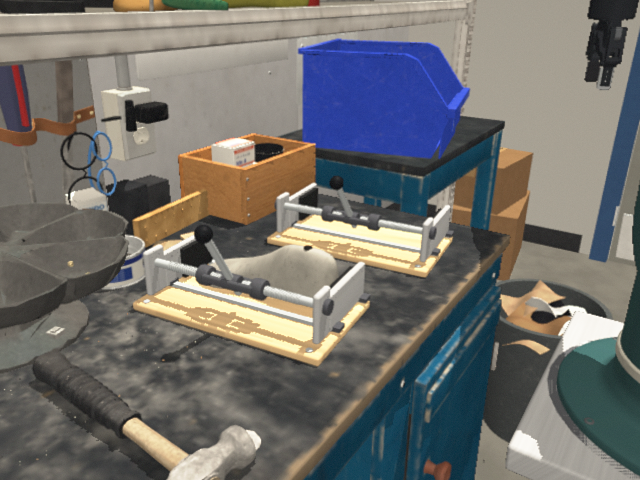

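The left-hand cramp holds the last. Its ball is at (161,268) in scene and (204,233) in side. The board corners are at about (229,392), (325,348) and (164,283) in scene, and (321,352), (369,300) and (136,303) in side. Next I fit the cramp pose to these.

```bash
cat > fit.py <<'E'
from h import *
from scipy.optimize import least_squares
P={n:camera(n) for n in("scene","side")}
def proj(n,X):
    p=P[n]; return cv2.projectPoints(np.atleast_2d(X).astype(float),cv2.Rodrigues(p["R"])[0],p["t"],p["camera_matrix"],p["dist_coeffs"])[0][:,0]
ball=lambda a:[0,.045+.1*np.sin(.75-a),.062+.1*np.cos(.75-a)]
obs=[("scene",(-.1425,.08,.012),(229,391)),("scene",(-.1425,-.08,.012),(325,347)),("scene",(.1425,.08,.012),(164,282)),
("side",(-.1425,.08,.012),(321,351)),("side",(-.1425,-.08,.012),(369,298)),("side",(.1425,.08,.012),(136,302)),
("scene",None,(161,268)),("side",None,(204,233))]
def W(q,X): return Ro.from_euler("z",q[2]).apply(X)+[q[0],q[1],0]
def res(q): return np.concatenate([proj(n,W(q,ball(q[3]) if X is None else X))[0]-uv for n,X,uv in obs])
r=least_squares(res,[.48,.11,0,0],loss="soft_l1"); q=r.x
print(q.round(4)); print(res(q).reshape(-1,2).round(1).tolist())
for a in(0,.75,1.5): print(a,W(q,ball(a)).round(3))
print("axis mid",W(q,[0,.045,.062]).round(3))
# black-blob ball refinement
for n,uv in(("scene",(161,268)),("side",(204,233))):
    g=P[n]["image"].max(2)[uv[1]-14:uv[1]+15,uv[0]-14:uv[0]+15]; ys,xs=np.where(g<45)
    print(n,len(xs),(xs.mean()+uv[0]-14).round(1),(ys.mean()+uv[1]-14).round(1))
c=np.vstack([np.hstack([cv2.resize(P[n]["image"][v-60:v+90,u-60:u+90+50],None,fx=2,fy=2,interpolation=cv2.INTER_CUBIC) for n,(u,v) in (("scene",(161,268)),("side",(204,233)))])])
for n in P:
    for X in [ball(q[3]),(0,.045,.062)]+[(a*.1425,b*.08,.012) for a in(1,-1) for b in(1,-1)]:
        cv2.circle(P[n]["image"],tuple(int(round(v)) for v in proj(n,W(q,X))[0]),2,(255,0,0),-1)
ims=[cv2.resize(P["scene"]["image"][230:410,130:345],(400,335)),cv2.resize(P["side"]["image"][200:380,120:335+50],(400,335))]
cv2.imwrite("pics/fit.png",np.hstack(ims)[:,:,::-1])
E
python3 fit.py
```

```text
[0.52   0.0912 0.1149 0.1926]
[[1.0, 4.8], [4.3, -0.0], [-1.2, -3.2], [-1.5, 5.7], [0.8, -0.4], [-4.2, -0.8], [1.3, 0.0], [-0.2, 0.5]]
0 [0.507 0.204 0.135]
0.75 [0.515 0.136 0.162]
1.5 [0.523 0.068 0.135]
axis mid [0.515 0.136 0.062]
scene 92 160.2 270.1
side 354 203.6 233.9
```

View pics/fit.png

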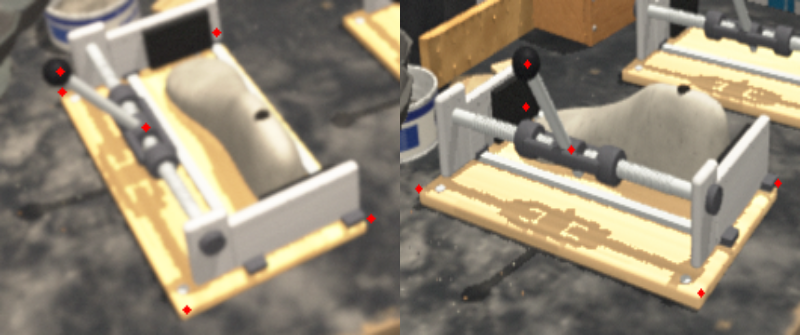

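The fit is close: all dots are within a few px of the ball, the body and the corners, with a slack bar leaning left. I'll triangulate the ball, the near screw cap and the pan rim separately, and work out the first move.

```bash
cat >> h.py <<'E'
def tri(P,a,b):
    M=[];U=[]
    for n,uv in(("scene",a),("side",b)):
        p=P[n]; M.append(np.c_[p["R"],p["t"]]); U.append(cv2.undistortPoints(np.array([[uv]],float),p["camera_matrix"],p["dist_coeffs"]).reshape(2,1))
    X=cv2.triangulatePoints(M[0],M[1],U[0],U[1]); return (X[:3]/X[3]).ravel().round(4)
def rel(pos,yaw):
    "shift (mm) and turn (deg) in tool axes; yaw = world heading of tool x, tool down"
    s=ctrl.observe(); R=Ro.from_rotvec(s["tcp_rot"])
    T=Ro.from_matrix(np.array([[np.cos(yaw),np.sin(yaw),0],[np.sin(yaw),-np.cos(yaw),0],[0,0,-1.]]))
    return (R.inv().apply(np.array(pos)-s["position"])*1000).round(0).tolist(), (R.inv()*T).as_rotvec(degrees=True).round(1).tolist()
E
python3 - <<'E'
from h import *
P={n:camera(n) for n in("scene","side")}
for nm,a,b in(("ball",(160.7,269),(203.8,233.6)),("cap near",(243.4,360.1),(328,308)),("pan rim",(160,210),(125,245)),("spare ball",(344,225),(337,182)),
 ("corner NL",(229,391),(321,351)),("corner NR",(325,347),(369,298)),("corner FL",(164,282),(136,302))): print(nm,tri(P,a,b))
for w in([.35,-.25,.33],[.46,.2,.33]): print(rel(w,.115))
E
```

```text
ball [0.5061 0.191  0.1482]
cap near [0.3772 0.1258 0.0618]
pan rim [0.7046 0.157  0.0916]
spare ball [ 0.4915 -0.0817  0.1419]
corner NL [0.3686 0.1541 0.0212]
corner NR [0.3859 0.0028 0.0161]
corner FL [0.6433 0.187  0.0129]
([228.0, -260.0, -99.0], [-0.0, 0.0, 15.9])
([502.0, -634.0, -99.0], [-0.0, 0.0, 15.9])
```

move_arm --pt "0 0 -100 0 0 0 1" --pt "0 0 -100 0 0 0 1" --pt "0 0 -100 0 0 0 1" --pt "502 -634 -100 0 0 16 1" --pt "502 -634 -100 0 0 16 1" --pt "502 -634 -100 0 0 16 1" --pt "502 -634 -100 0 0 16 1" --pt "502 -634 -100 0 0 16 1" --pt "502 -634 -100 0 0 16 1" --pt "502 -634 -100 0 0 16 1" --pt "502 -634 -100 0 0 16 1" --pt "502 -634 -100 0 0 16 1" --pt "502 -634 -100 0 0 16 1" --pt "502 -634 -100 0 0 16 1" --pt "502 -634 -100 0 0 16 1" --pt "502 -634 -100 0 0 16 1" --pt "502 -634 -100 0 0 16 1" --pt "502 -634 -100 0 0 16 1" --pt "502 -634 -100 0 0 16 1" --pt "502 -634 -100 0 0 16 1"

```text
time: 2.27
position: [0.433, 0.1055, 0.3318]
tcp_rot: [3.136, 0.176, 0.002]
contact_force: [1.6, -1.1, -0.3]
width: -0.001
gripper_force: 0.0
```

move_arm --pt "40 -90 0 0 0 0 1" --pt "40 -90 0 0 0 0 1" --pt "40 -90 0 0 0 0 1" --pt "40 -90 0 0 0 0 1" --pt "40 -90 0 0 0 0 1" --pt "40 -90 0 0 0 0 1"

```text
time: 2.77
position: [0.4625, 0.1964, 0.3312]
tcp_rot: [3.136, 0.176, -0.0]
contact_force: [0.3, 0.5, 0.2]
width: -0.002
gripper_force: 0.0
```

```bash
python3 - <<'E'
from h import *
s=ctrl.observe(); p=camera("wrist"); save(p,"w1.png")
R=Ro.from_rotvec(s["tcp_rot"]).as_matrix(); H=np.array(p["hand_eye"])
print(s["position"].round(4),s["tcp_rot"].round(3)); 
Rc=R@H[:3,:3]; tc=R@H[:3,3]+s["position"]; print("cam",tc.round(3))
np.savez("w1.npz",Rc=Rc,tc=tc,K=p["camera_matrix"],d=p["dist_coeffs"])
for t in("turnbuckle","last_mid","cramp"):
    for d in nets.spot_in(p,t): print(t,round(d["score"],2),(Rc@d["centre"]+tc).round(3))
for X in([.506,.191,.148],[.515,.136,.062]):
    print(cv2.projectPoints(np.array([X]),cv2.Rodrigues(Rc.T)[0],-Rc.T@tc,p["camera_matrix"],p["dist_coeffs"])[0].ravel().round(0))
E
```

```text
[0.4625 0.1964 0.3312] [ 3.136  0.176 -0.   ]
cam [0.536 0.205 0.474]
turnbuckle 0.55 [0.513 0.147 0.068]
turnbuckle 0.35 [ 0.497 -0.127  0.068]
last_mid 0.88 [0.536 0.066 0.05 ]
cramp 0.92 [0.528 0.126 0.018]
[330. 161.]
[382. 150.]
```

View pics/w1.png

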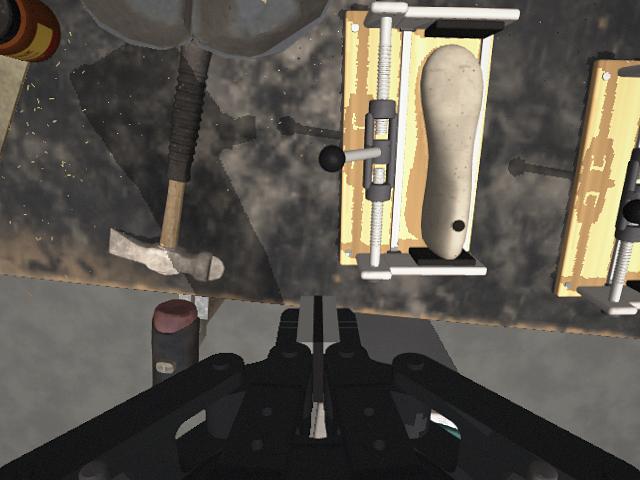

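The wrist picture puts the ball at (332,158), against a predicted (330,161). The body is at (379,150), and the cramp axis runs about 3° off the tool x, so yaw is about 0.06. The bar starts about 0.57 left of upright. I'll descend on the left of the ball.

move_arm --pt "45 -33 40 0 0 3 1" --pt "45 -33 40 0 0 3 1" --pt "45 -33 80 0 0 3 1" --pt "45 -33 120 0 0 3 1" --pt "45 -33 160 0 0 3 1" --pt "45 -33 190 0 0 3 1" --pt "45 -33 206 0 0 3 1" --pt "45 -33 206 0 0 3 1" --pt "45 -33 206 0 0 3 1" --pt "45 -33 206 0 0 3 1"

```text
time: 3.8
position: [0.5043, 0.2353, 0.1268]
tcp_rot: [-3.14, -0.094, -0.003]
contact_force: [0.5, 0.1, 0.2]
width: 0.002
gripper_force: 0.0
```

```bash
python3 - <<'E'
from h import *
s=ctrl.observe(); print(s["position"].round(4),s["tcp_rot"].round(3))
P={n:camera(n) for n in("scene","side")}
cv2.imwrite("pics/ap.png",np.hstack([cv2.resize(P["scene"]["image"][180:380,110:310],(400,400)),cv2.resize(P["side"]["image"][170:370,120:320],(400,400))])[:,:,::-1])
ax=np.array([.510,.137,.062]);l=np.array([-np.sin(.06),np.cos(.06),0])
d=s["position"]-ax; print("u,z,x",(d@l).round(4),d[2].round(4),(d@[np.cos(.06),np.sin(.06),0]).round(4))
E
```

```text
[0.5043 0.2353 0.1268] [-3.14e+00 -9.40e-02 -3.00e-03]
u,z,x 0.0984 0.0648 0.0002
```

View pics/ap.png

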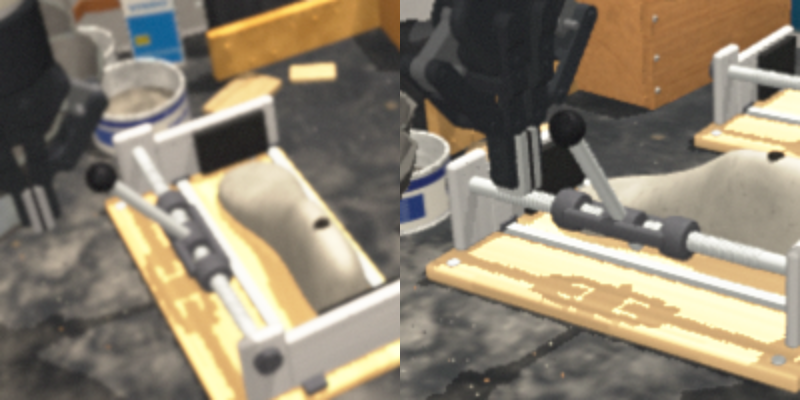

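The fingers stand clear to the left of the ball: in the scene crop the tips are at (45,228) and the ball at (100,177). Now I push to about upright and check.

move_arm --pt "0 12 1 0 0 0 1" --pt "0 24 1 0 0 0 1" --pt "0 32 -2 0 0 0 1" --pt "0 40 -5 0 0 0 1" --pt "0 48 -8 0 0 0 1" --pt "0 56 -10 0 0 0 1" --pt "0 64 -11 0 0 0 1" --pt "0 72 -12 0 0 0 1" --pt "0 80 -13 0 0 0 1" --pt "0 80 -13 0 0 0 1"

```text
time: 4.73
position: [0.5092, 0.153, 0.1389]
tcp_rot: [3.14, 0.091, 0.002]
contact_force: [1.5, 0.7, -0.9]
width: -0.0
gripper_force: 0.0
```

```bash
python3 - <<'E'
from h import *
s=ctrl.observe(); print(s["position"].round(4),s["contact_force"].round(1),s["ft_torque"].round(2))
P={n:camera(n) for n in("scene","side")}
cv2.imwrite("pics/mid.png",np.hstack([cv2.resize(P["scene"]["image"][180:380,110:310],(400,400)),cv2.resize(P["side"]["image"][170:370,120:320],(400,400))])[:,:,::-1])
E
```

```text
[0.5092 0.153  0.1389] [ 1.5  0.7 -0.9] [ 0.02 -0.01 -0.  ]
```

View pics/mid.png

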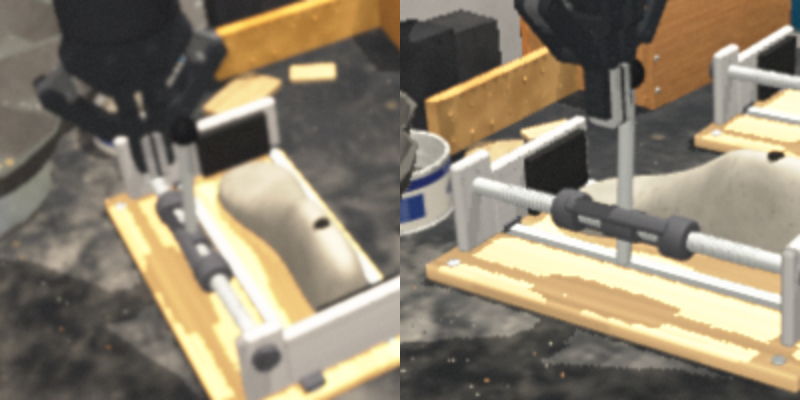

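The bar is now about upright with the fingers on its left. The ball is at crop (185,130) in scene and (630,73) in side. I'll check where it sits across the finger before going on.

```bash
python3 - <<'E'
from h import *
P={n:camera(n) for n in("scene","side")}
print(tri(P,(202.5,245),(235,206.5)), "tip",tri(P,(110+155/2,180+165/2),(120+205/2,170+120/2)))
E
```

```text
[0.5128 0.128  0.1618] tip [0.5125 0.1533 0.1394]
```

move_arm --pt "1 6 0 0 0 0 1" --pt "2 12 0 0 0 0 1" --pt "3 18 1 0 0 0 1" --pt "3 24 2 0 0 0 1" --pt "3 30 4 0 0 0 1" --pt "3 35 7 0 0 0 1" --pt "3 40 9 0 0 0 1" --pt "3 44 11 0 0 0 1"

```text
time: 5.6
position: [0.5145, 0.111, 0.1272]
tcp_rot: [-3.14, -0.094, -0.001]
contact_force: [3.0, 5.5, 1.0]
width: 0.0
gripper_force: 2.3
```

move_arm --pt "0 3 2 0 0 0 1" --pt "0 6 4 0 0 0 1"

```text
time: 5.77
position: [0.515, 0.1052, 0.1233]
tcp_rot: [-3.14, -0.094, -0.002]
contact_force: [1.6, 2.5, 3.8]
width: -0.0
gripper_force: 2.4
```

move_arm --pt "0 2 2 0 0 0 1" --pt "0 3 3 0 0 0 1"

```text
time: 5.93
position: [0.5148, 0.102, 0.1201]
tcp_rot: [3.14, 0.094, 0.0]
contact_force: [1.8, 1.6, 7.2]
width: -0.002
gripper_force: 2.5
```

```bash
python3 - <<'E'
from h import *
s=ctrl.observe(); print(s["position"].round(4),s["contact_force"].round(1),s["ft_torque"].round(2))
P={n:camera(n) for n in("scene","side")}
cv2.imwrite("pics/mid2.png",np.hstack([cv2.resize(P["scene"]["image"][180:380,110:310],(400,400)),cv2.resize(P["side"]["image"][170:370,120:320],(400,400))])[:,:,::-1])
E
```

```text
[0.5148 0.102  0.1201] [1.8 1.6 7.2] [ 0.34 -0.4  -0.  ]
```

View pics/mid2.png

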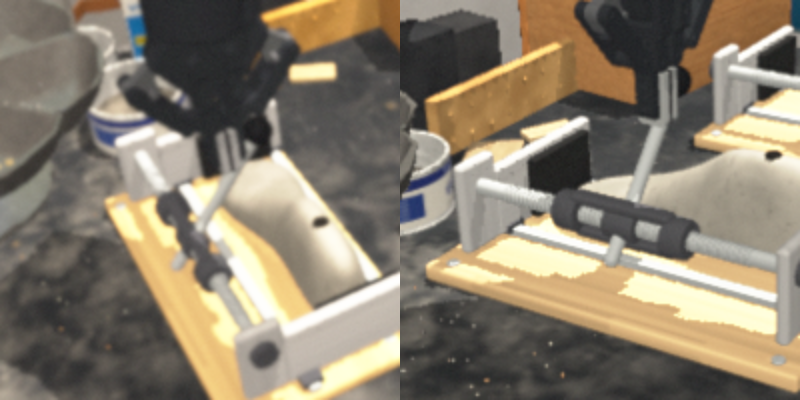

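The bar has swung over to the right, with the ball at crop (258,130) in scene, but it isn't at the stop yet. I'll push on, watching the force.

move_arm --pt "0 3 1 0 0 0 1" --pt "0 6 3 0 0 0 1"

```text
time: 6.2
position: [0.515, 0.0973, 0.1174]
tcp_rot: [-3.139, -0.096, -0.001]
contact_force: [-0.8, 20.4, 14.9]
width: -0.001
gripper_force: 13.1
```

move_arm --pt "0 3 2 0 0 0 1" --pt "0 4 3 0 0 0 1"

```text
time: 6.37
position: [0.5156, 0.0968, 0.1162]
tcp_rot: [-3.135, -0.1, -0.004]
contact_force: [-16.1, 26.3, 50.6]
width: -0.0
gripper_force: 27.0
```

```bash
python3 - <<'E'
from h import *
s=ctrl.observe(); print(s["position"].round(4),s["contact_force"].round(1))
P={n:camera(n) for n in("scene","side")}
print(tri(P,(239,245),(260,210)))
for n,uv in(("scene",(240,247)),("side",(261,211))):
    u,v=uv; cv2.imwrite("pics/%s3.png"%n,P[n]["image"])
cv2.imwrite("pics/mid3.png",np.hstack([cv2.resize(P["scene"]["image"][200:300,180:280],(400,400)),cv2.resize(P["side"]["image"][180:280,190:290],(400,400))])[:,:,::-1])
E
```

```text
[0.5156 0.0968 0.1162] [-16.1  26.3  50.6]
[0.5153 0.0763 0.1413]
```

View pics/mid3.png

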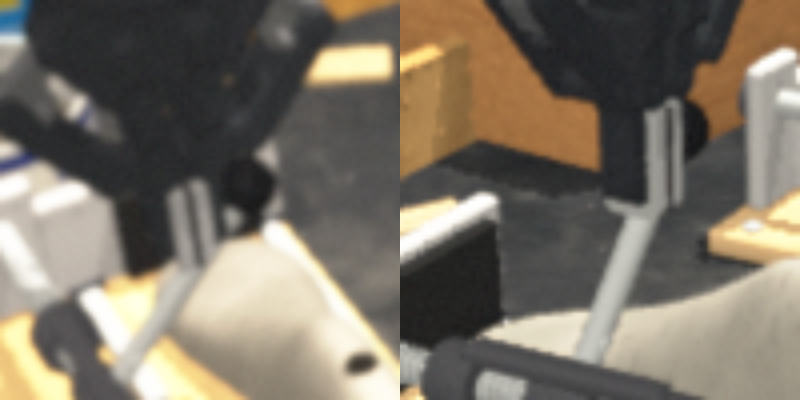

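The force jumped to about 59 N, which suggests the stop. The ball is at (242,246) in scene and (262,212) in side. I'll back off, rise clear, and measure.

move_arm --pt "0 -5 -4 0 0 0 1" --pt "0 -12 -10 0 0 0 1" --pt "0 -20 -30 0 0 0 1" --pt "0 -25 -65 0 0 0 1" --pt "0 -25 -105 0 0 0 1" --pt "-30 -25 -145 0 0 0 1" --pt "-60 -25 -185 0 0 0 1" --pt "-60 -25 -215 0 0 0 1" --pt "-60 -25 -215 0 0 0 1" --pt "-60 -25 -215 0 0 0 1" --pt "-60 -25 -215 0 0 0 1"

```text
time: 7.38
position: [0.4536, 0.1133, 0.329]
tcp_rot: [3.139, 0.093, -0.0]
contact_force: [-0.8, 0.4, -0.5]
width: -0.001
gripper_force: 0.0
```

```bash
python3 - <<'E'
from h import *
s=ctrl.observe(); p=camera("wrist")
R=Ro.from_rotvec(s["tcp_rot"]).as_matrix(); H=np.array(p["hand_eye"]); Rc=R@H[:3,:3]; tc=R@H[:3,3]+s["position"]
ax=np.array([.510,.137,.062]);l=np.array([-np.sin(.06),np.cos(.06),0])
for a in(1.2,1.3,1.4,1.5):
    f=.75-a; X=ax+.1*np.sin(f)*l+[0,0,.1*np.cos(f)]
    print(a,X.round(3),cv2.projectPoints(X[None],cv2.Rodrigues(Rc.T)[0],-Rc.T@tc,p["camera_matrix"],p["dist_coeffs"])[0].ravel().round(1))
print("axis",cv2.projectPoints(ax[None],cv2.Rodrigues(Rc.T)[0],-Rc.T@tc,p["camera_matrix"],p["dist_coeffs"])[0].ravel().round(1))
for d in nets.spot_in(p,"last_mid"): print(round(d["score"],2),(Rc@d["centre"]+tc).round(3))
save(p,"w2.png")
P={n:camera(n) for n in("scene","side")}; print(tri(P,(242,246.2),(262.5,212.5)))
for n,u,v in(("scene",242,246),("side",262,212)):
    g=P[n]["image"].max(2)[v-14:v+15,u-14:u+15]; ys,xs=np.where(g<45); print(n,len(xs),xs.mean()+u-14,ys.mean()+v-14)
E
```

```text
1.2 [0.513 0.094 0.152] [346.3 142.5]
1.3 [0.513 0.085 0.147] [356.9 142.2]
1.4 [0.514 0.077 0.142] [366.4 141.8]
1.5 [0.514 0.069 0.135] [374.7 141.4]
axis [296.6 137.8]
0.86 [0.548 0.063 0.049]
[0.515  0.0721 0.137 ]
scene 152 236.57894736842104 248.0986842105263
side 138 259.1014492753623 212.04347826086956
```

View pics/w2.png

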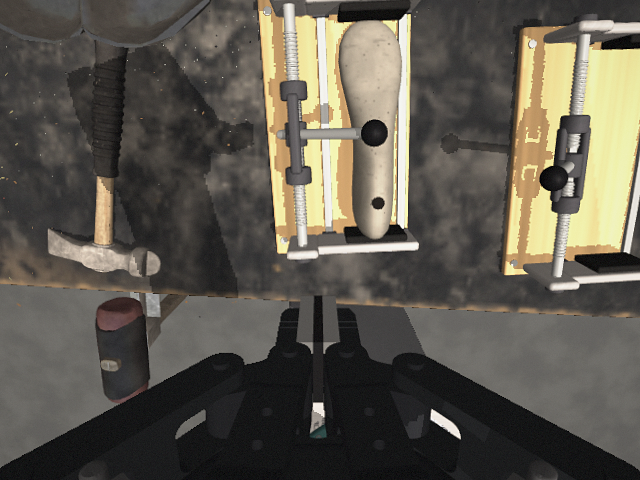

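The ball is at (374,132), which matches a turn of 1.5 (predicted 374.7,141). Both jaw pads meet the last, at about (375,12) and (375,232). The last lies in place, the spare turnbuckle is untouched and the arm is clear.

```bash
python3 -c "
from h import *
print(order.sign_off())"
```

```text
the job is handed in; nothing more can be done
None
```

I swung the bar of the cramp holding the last over to its stop, and both jaws now appear to grip the last. The last is still between the jaws, I left the empty cramp alone, the arm is clear, and I've handed the job in (robot clock about 7.5 s of 32 s).

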